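# Dock the bench timer, wind it past the top and set it back to the tab

### The arm

A 6-joint arm with a two-finger parallel gripper is mounted at the origin on the work surface. World frame = base frame: x ahead of the robot, y to its left, z up, the work surface at z = 0. Lengths are in m, angles in degrees, forces in N, time in s.
With the tool pointing down it reaches from about 0.3 to 0.75 m from the base axis. Payload 8.5 kg.
Tool frame: the origin (TCP) lies on the centre line of the jaws, within the pads' length; the fingertips stand 22 mm ahead of it and the grasp point (between the pads) lies 3 mm ahead of it; z points along the fingers, y is the direction in which the jaws open and shut (so a half turn about z gives the same grasp; the last joint's range is limited). The gripper opens to 85 mm and grips with 20 to 120 N. Pads are 22 mm wide; open, the fingers measure 114 mm over their backs; the gripper's body (76 mm by 85 mm) begins 54 mm behind the grasp point. The pads swing forward as they close: fully open they stand 13 mm farther back than shut.
Start: joints at [59.914, 21.807, 74.336, -0, 83.858, -12.336], TCP at [0.168, 0.524, 0.253] pointing down, gripper open.
Joint ranges: [-178.18, 178.18], [-50.72, 133.34], [12.68, 142.11], [-81.47, 261.47], [9.98, 163.14], [-165.26, 165.26]. Speed limits (degrees/s): [136.94, 136.94, 180, 180, 180, 180].

### API

Orientations are given as a 3x3 rotation matrix whose columns are the frame's x, y, z axes.
In Python, from rig import r gives the robot as it stands. Calls block until the motion is done:
- r.movep(position, orientation): joint-space move of the TCP to a pose.
- r.move_straight(position, max_speed=0.15, rotation=None): straight line of the TCP; rotation=None keeps the orientation; max_speed is the mean speed in m/s.
- r.set_joints(angles): joint-space move.
- r.gripper_to(opening, force=None): finger opening in m; force is the grip in N (None keeps the last); returns when the fingers have stopped.
- r.wait(seconds).
- r.inverse_kinematics(position, orientation): joint angles nearest the present ones, or None.
- r.read_state(): the state.
- r.snapshot(name): name is "scene" or "top"; returns a dict with "image" (420x560x3 uint8, blue, green, red), "fx", "fy", "cx", "cy" (pixels), "extrinsics" (4x4, takes a point from world to camera coordinates). Camera axes: x right, y down, z forward; pixel columns grow to the right and rows downward; lengths in m; the calibration is good to about 2 mm. A picture is of the moment at which its call begins. There is no depth.
A pose or a line that the arm cannot do raises r.PlanningError and nothing moves.
- r.close_job(): hands the job in, once; it reports no verdict.
The state is a dict: "time_s": time; "joint_pos": joint angles; "qvel": joint speeds; "joint_torque": joint torques, N m; "eef_pos": TCP position; "ee_rot": TCP orientation; "force": force on the tool from outside, world axes, zero at the start; "wrist_torque": the same for the moment, N m; "opening": finger opening in m.
Only numpy, scipy, OpenCV 4.12 (cv2) and the standard library are available. Lean on these libraries where they do the work, as an engineer would, in place of code of your own. Each camera call takes 0.05 s, during which the arm holds its last target. There are 200 camera calls.

### The job

Put the bench timer into the pocket of its wooden dock, fully home (either way round). Once it is seated, wind its knob clockwise until the pointer is one minute mark past the orange top mark, where it pushes back against a spring, without forcing it more than two minute marks past; then turn it back down until the pointer stands at the red tab, let go and leave it. Do not press or jam the timer hard against the dock (well under 40 N), and leave the tins and other things on the bench where they are.

Things in the scene. Friction and masses are not known exactly. Their poses are not given: they have to be found in the camera images.
- timer: loose mechanical bench timer, about 0.35 kg: blue case 72 (its x) by 58 (its y) by 34 tall, lower edges rounded 2 mm; white round dial on top with 16 minute ticks 0 to 15, a dark winding knob on the dial's axis at the middle of the case. Origin: centre of the underside; x along the long side, z up. The zero tick lies towards +x of the case, higher minutes follow clockwise seen from above, 0.15 rad a minute; the top mark (15 minutes, broad orange) is at 2.25 rad
- dock: fixed light-wood block 130 (its x) by 114 (its y) by 20 tall with a rectangular pocket in the middle of its top, 74 (along x) by 60 (along y) and 14 deep (2 mm wider than the case in each direction, mouth chamfered 2 mm). The pocket's floor is 6 above the bench, so a seated timer's origin is 6 above the dock's. Origin: centre of the block's underside
- knob (a joint): angle of the winding knob in its case, rad: 0 at the zero tick, grows clockwise seen from above, 0.15 per minute. It stays where it is left; friction about 0.07 N m plus a light mainspring (up to 0.03 N m). It ends at 2.25, the top mark; turned on from there, the whole knob yields as joint spring tells, and the pointer stands at the sum of the two
- spring (a joint): how far the knob with its disc is held past the top mark, rad, clockwise (one minute mark is 0.15): 0 as long as the knob is not forced. It yields from 0.13 N m on, at 1.0 N m per rad (0.28 N m at 0.15), and springs back to 0 when the knob is let go or turned back. Beyond 0.35 the works are damaged
- knob_grip (a point): the point on the knob's axis to grip at, 63.5 above the timer's underside. The knob is a black upright bar 40 long (the pointer's direction), 13 thick and 32 tall on a disc of diameter 40; bar from 42.5 to 74.5 above the timer's underside. Axes of the knob: x along the bar towards the pointer's end, z up. Strong enough to lift the timer by
- knob_pointer (a point): tip of the knob's white pointer, 25 from the axis at 38.5 above the timer's underside; a white line on top of the bar runs towards it
- tab (a joint): angle of the red tab on the dial's edge, rad, same zero and sense as the knob: the minutes to set. It is jammed tight and does not move
- tab_mark (a point): the red tab (6 by 5, 3 tall) on the dial, this point 25 from the knob's axis at the pointer's height
- tin0: closed gold candle tin, diameter 63, 45 tall, loose; origin under its centre. Bystander, not to be displaced
- tin1: closed gold candle tin, diameter 63, 45 tall, loose; origin under its centre. Bystander, not to be displaced
- tin2: closed gold candle tin, diameter 63, 45 tall, loose; origin under its centre. Bystander, not to be displaced
- tin3: closed gold candle tin, diameter 63, 45 tall, loose; origin under its centre. Bystander, not to be displaced
- tin4: closed gold candle tin, diameter 63, 45 tall, loose; origin under its centre. Bystander, not to be displaced
- jug: steel mug-shaped jug, rim diameter 100, 100 tall, loose bystander; origin under its centre
- spatula: spatula 280 long lying flat, loose bystander; origin under its centre
- lids: stack of gold tin lids, diameter 63, 34 tall, one loose piece, bystander; origin under its centre
Not all that is in view belongs to the job. What is meant by the timer is not purple, and is the larger of those in its own colour.

How it is judged:
By the outcome, as a careful person would: the job done as asked, in the order asked, and still so for the second after the job is handed in, with the robot touching nothing.
It also fails if it takes over 64 s, if anything falls off the work surface, if the arm or the gripper's body presses on something with over 40 N, if the wrist force passes 120 N, or if a joint passes its speed limit or range.

## Working session

There is one attempt and no reset: what is moved stays moved. The work goes in short steps, each a Python script; the robot and the scene stay as the last script left them, time stands still between calls to the robot, and variables do not carry over. Pictures are saved under pics/ and viewed, about 8 in all and at most 12, crops included, and the job is handed in when it is done.

```bash
mkdir -p pics; ls; python3 - <<'E'
from rig import r
import cv2,numpy as np
for n in("scene","top"):
    s=r.snapshot(n);cv2.imwrite(f"pics/{n}0.png",s["image"]);print(n,s["fx"],s["fy"],s["cx"],s["cy"],np.round(s["extrinsics"],4).tolist())
a=r.read_state();print(a["time_s"],a["ee_rot"],a["force"],a["opening"])
E
```

```text
pics
scene 394.06310350593066 394.06310350593066 290.22890771800706 200.58906540743243 [[0.06, 0.9981, 0.0131, -0.0211], [0.747, -0.0363, -0.6638, -0.3912], [-0.6621, 0.0496, -0.7478, 1.4646], [0.0, 0.0, 0.0, 1.0]]
top 517.0076402260947 517.0076402260947 272.4610255133809 211.83570542962104 [[0.0274, -0.9996, -0.0062, -0.0336], [-0.9902, -0.0263, -0.1371, 0.5672], [0.1368, 0.0099, -0.9905, 1.3068], [0.0, 0.0, 0.0, 1.0]]
0.1 [[-9.52395582e-01  3.04864282e-01 -6.51668732e-04]
 [ 3.04864848e-01  9.52394979e-01 -1.10837029e-03]
 [ 2.82743517e-04 -1.25427785e-03 -9.99999173e-01]] [-0.73766082 -0.87886542 -0.74696033] 0.08525779385400081
```

View pics/top0.png

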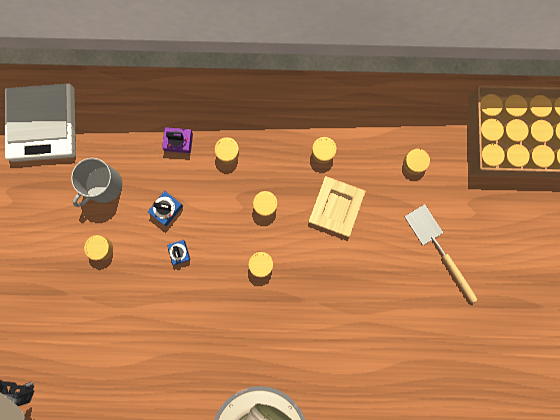

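View pics/scene0.png

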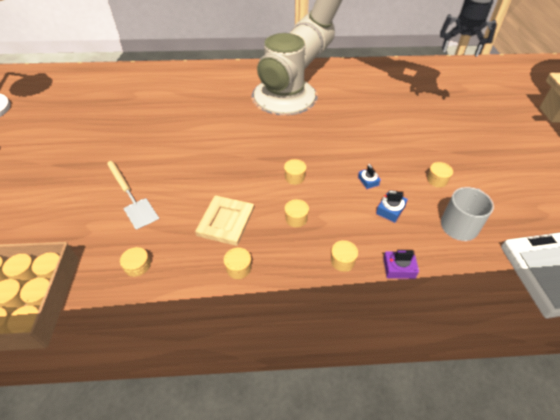

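Candidates in the top view are purple (177,140), small blue (179,253) and larger blue (165,208). The larger blue one fits: it isn't purple, and it is the bigger of the two blues. I'll confirm it in an enlarged crop alongside the dock.

```bash
cat > h.py <<'E'
import cv2,numpy as np
from rig import r
def snap(n):
    return r.snapshot(n)
def P(s,u,v,z):
    E=s["extrinsics"];R,t=E[:3,:3],E[:3,3];c=-R.T@t
    d=R.T@np.array([(u-s["cx"])/s["fx"],(v-s["cy"])/s["fy"],1]);return (c+d*(z-c[2])/d[2])[:2]
def px(s,p):
    q=s["extrinsics"]@np.r_[p,1];return np.array([s["fx"]*q[0]/q[2]+s["cx"],s["fy"]*q[1]/q[2]+s["cy"]])
def crop(s,u,v,w,k): # w half-size
    return cv2.resize(s["image"][v-w:v+w,u-w:u+w],None,fx=k,fy=k,interpolation=cv2.INTER_CUBIC)
E
python3 - <<'E'
from h import *
s=snap("top");c=snap("scene")
a=np.hstack([crop(s,165,208,24,8),crop(s,337,208,32,6)])
b=np.hstack([crop(c,392,203,24,8),crop(c,225,219,32,6)])
cv2.imwrite("pics/c1.png",cv2.resize(np.vstack([a,b]),None,fx=.78,fy=.78,interpolation=cv2.INTER_AREA))
for s,n in((s,"top"),(c,"scene")):
    hsv=cv2.cvtColor(s["image"],cv2.COLOR_BGR2HSV)
    m=cv2.inRange(hsv,(100,120,40),(122,255,255))
    for cc in cv2.findContours(m,0,2)[0]:
        if cv2.contourArea(cc)>60: print(n,cv2.minAreaRect(cc))
E
```

```text
top ((164.75408935546875, 208.29507446289062), (23.55878257751465, 27.143815994262695), 39.80557632446289)
scene ((388.0103454589844, 211.726806640625), (21.32227325439453, 11.06727409362793), 23.962486267089844)
```

View pics/c1.png

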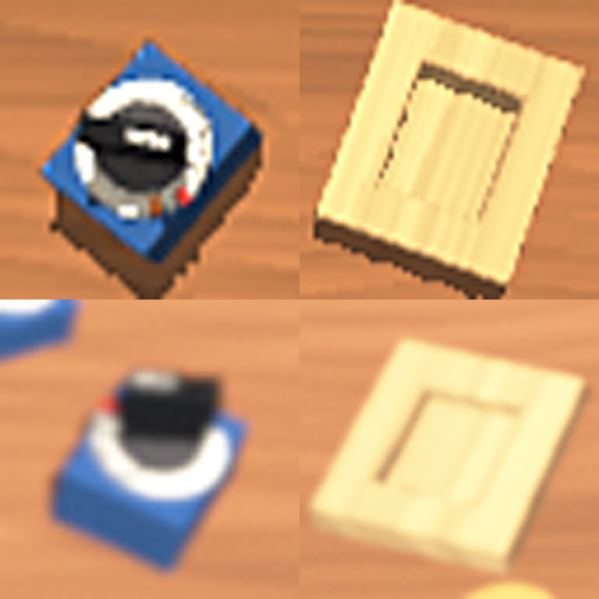

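The crop confirms the larger blue timer. In the crop, the orange mark is at (155,207), the red tab at (185,195), and the pointer points image-right (white line on the right half of the bar). That puts zero up-right along the long side, the tab at about 1.7 rad and the pointer at about 1.1 rad. The dock's long side runs up-right at about 69°. Next I'll fit the models to silhouettes.

```bash
cat >> h.py <<'E'
from scipy.optimize import minimize
K=6
def box(x,y,th,L,W,z0,z1):
    c,s_=np.cos(th),np.sin(th)
    return np.array([[x+c*a*L/2-s_*b*W/2,y+s_*a*L/2+c*b*W/2,z] for z in(z0,z1) for a in(-1,1) for b in(-1,1)])
def hullmask(s,pts,o,n):
    h=cv2.convexHull(np.array([(px(s,p)-o+.5)*K-.5 for p in pts],np.float32))
    m=np.zeros((n*K,n*K),np.uint8);cv2.fillPoly(m,[np.round(h*16).astype(np.int32)],255,cv2.LINE_8,4);return m>0
def fit(s,mask,o,n,dims,x0):
    M=cv2.resize(mask[o[1]:o[1]+n,o[0]:o[0]+n],None,fx=K,fy=K,interpolation=cv2.INTER_LINEAR)>127
    def f(q):
        h=hullmask(s,box(q[0],q[1],q[2],*dims),np.array(o),n);return 1-(h&M).sum()/(h|M).sum()
    x0=np.array(x0);best=None
    for k in(1,.4):
        S=np.vstack([x0]+[x0+k*d for d in np.diag([.008,.008,.15])])
        b=minimize(f,x0,method="Nelder-Mead",options=dict(initial_simplex=S,xatol=1e-4,fatol=1e-4));x0=b.x
    return b.x,b.fun
def hull_of(m):
    cs=cv2.findContours(m,0,2)[0];c=max(cs,key=cv2.contourArea);o=np.zeros_like(m);cv2.fillPoly(o,[cv2.convexHull(c)],255);return o
def blue(s): return hull_of(cv2.inRange(cv2.cvtColor(s["image"],40),(100,100,30),(124,255,255)))
def sub(m,c,w):
    z=np.zeros_like(m);z[c[1]-w:c[1]+w,c[0]-w:c[0]+w]=m[c[1]-w:c[1]+w,c[0]-w:c[0]+w];return z
E
python3 - <<'E'
from h import *
for n,ct,cd in(("top",(165,208),(337,208)),("scene",(392,203),(225,219))):
    s=snap(n);hsv=cv2.cvtColor(s["image"],40)
    mb=hull_of(sub(cv2.inRange(hsv,(100,100,30),(124,255,255)),ct,24))
    md=hull_of(sub(cv2.inRange(hsv,(10,30,170),(40,150,255)),cd,36))
    mk=sub(cv2.inRange(s["image"],(0,0,0),(40,40,40)),ct,15)
    p=P(s,*ct,.034);d=P(s,*cd,.02);print(n,p,d,(mb>0).sum(),(md>0).sum(),(mk>0).sum())
    o=lambda c,w:(c[0]-w,c[1]-w)
    t,e=fit(s,mb,o(ct,28),56,(.072,.058,0,.034),(*p,-.7));print("timer",t.round(4),np.degrees(t[2]),e)
    D,e=fit(s,md,o(cd,38),76,(.13,.114,0,.02),(*d,-.36));print("dock",D.round(4),np.degrees(D[2]),e)
    k,e=fit(s,mk,o(ct,28),56,(.04,.013,.0425,.0745),(t[0],t[1],-1.8));print("bar",k.round(4),np.degrees(k[2]),e)
E
```

```text
top [0.57119341 0.26334248] [ 0.58522197 -0.18819326] 680 2250 70
timer [ 0.5732  0.267  -0.6365] -36.46680742125082 0.036149860502192155
dock [ 0.592  -0.1886 -0.332 ] -19.02365688168096 0.034452983334772425
bar [ 0.5717  0.2658 -1.7372] -99.53414245109148 0.5026083012020867
scene [0.57544261 0.26329442] [ 0.59764182 -0.18829464] 258 5184 60
timer [ 0.5717  0.261  -0.4659] -26.695996142147244 0.5820482583454282
dock [ 0.6181 -0.1976 -0.4873] -27.922439889299735 0.6084345088970258
bar [ 0.5757  0.261  -1.8   ] -103.13240312354819 0.6895505130799249
```

```bash
python3 - <<'E'
from h import *
s=snap("top");ct=(165,208);o=np.array([137,180])
t=(.5732,.267,-.6365);D=(.592,-.1886,-.332)
g=s["image"].max(2)
for th in(30,50,65,80):
    m=sub((g<th).astype(np.uint8)*255,(162,204),13);M=cv2.resize(m[180:236,137:193],None,fx=K,fy=K)>127
    f=lambda a,l:(lambda h:1-(h&M).sum()/(h|M).sum())(hullmask(s,box(t[0],t[1],a,.04,.013,.0425,.0745),o,56))
    A=np.radians(np.arange(-130,-60,1));v=[f(a,0) for a in A];i=np.argmin(v);print(th,(m>0).sum(),np.degrees(A[i]),v[i])
    if th==50:
        k,e=fit(s,m,tuple(o),56,(.04,.013,.0425,.0745),(t[0],t[1],A[i]));print(k,np.degrees(k[2]),e)
def dr(im,c,w,k,b,col):
    for i,j in((0,1),(1,3),(3,2),(2,0),(4,5),(5,7),(7,6),(6,4)):
        q=[tuple(np.int32((px(s,b[n])-np.array(c)+w+.5)*k)) for n in(i,j)];cv2.line(im,*q,col,1)
a=crop(s,*ct,24,8);dr(a,ct,24,8,box(*t,.072,.058,0,.034),(0,255,0));dr(a,ct,24,8,box(t[0],t[1],k[2],.04,.013,.0425,.0745),(255,255,0))
for n,col in((15,(0,128,255)),(0,(255,0,255)),(11.4,(0,0,255))):
    y=t[2]-n*.15;q=px(s,np.array([t[0]+.025*np.cos(y),t[1]+.025*np.sin(y),.0385]));cv2.circle(a,tuple(np.int32((q-np.array(ct)+24.5)*8)),4,col,1)
b=crop(s,337,208,32,6);dr(b,(337,208),32,6,box(*D,.13,.114,0,.02),(0,255,0));dr(b,(337,208),32,6,box(*D,.074,.06,.006,.02),(255,0,0))
cv2.imwrite("pics/c2.png",np.hstack([a,b]))
E
```

```text
30 43 -98.0 0.6475739644970414
50 99 -103.0 0.4876179245283019
[ 0.57103894  0.26512677 -1.72524952] -98.84951595527977 0.4256619144602851
65 136 -100.0 0.5295742606434839
80 151 -96.00000000000001 0.5162471395881008
```

View pics/c2.png

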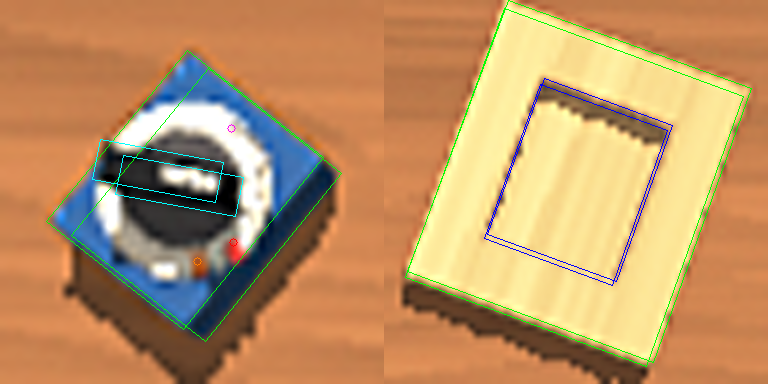

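The overlays agree with the image: timer at (0.573, 0.267) yaw −36.5°, dock at (0.592, −0.189) yaw −19.0°, bar about −100°. The first grip will centre and align the bar. Then I'll release, back off and re-measure the case before carrying it.

```bash
cat >> h.py <<'E'
def R(deg):
    a=np.radians(deg);c,s=np.cos(a),np.sin(a);return np.array([[c,s,0],[s,-c,0],[0,0,-1.]])
def st(t=""):
    a=r.read_state();print(t,"t",round(a["time_s"],2),"p",np.round(a["eef_pos"],4),"F",np.round(a["force"],2),"T",np.round(a["wrist_torque"],3),"op",round(a["opening"],4),"j6",round(a["joint_pos"][5],1));return a
E
python3 - <<'E'
from h import *
p=np.array([.5732,.267]);Y=79.5
r.gripper_to(.05,20)
r.movep([*p,.16],R(Y));r.move_straight([*p,.068],.12);st("down")
r.gripper_to(0,20);st("grip")
r.gripper_to(.05);r.move_straight([*p,.16],.15)
r.set_joints(r.inverse_kinematics([.45,.45,.25],R(Y+20)));st("away")
s=snap("top");cv2.imwrite("pics/top2.png",s["image"]);
ct=(165,208)
mb=hull_of(sub(cv2.inRange(cv2.cvtColor(s["image"],40),(100,100,30),(124,255,255)),ct,24))
t,e=fit(s,mb,(137,180),56,(.072,.058,0,.034),(*p,-.63));print(t,np.degrees(t[2]),e)
c=snap("scene")
cv2.imwrite("pics/c3.png",np.hstack([crop(s,*ct,24,8),crop(c,392,203,24,8)]))
E
```

```text
down t 3.49 p [0.5736 0.2672 0.0688] F [0.69 0.77 0.46] T [ 0.005 -0.045 -0.001] op 0.05 j6 24.8
grip t 3.91 p [0.5733 0.2671 0.0685] F [-0.95  0.14  3.78] T [0.032 0.171 0.046] op 0.0128 j6 24.8
away t 6.07 p [0.4506 0.4491 0.2489] F [ 0.59 -0.81 -0.23] T [-0.021 -0.027  0.016] op 0.0502 j6 24.9
[ 0.57390972  0.26678176 -0.66060546] -37.84990469945687 0.040674841708744136
```

View pics/c3.png

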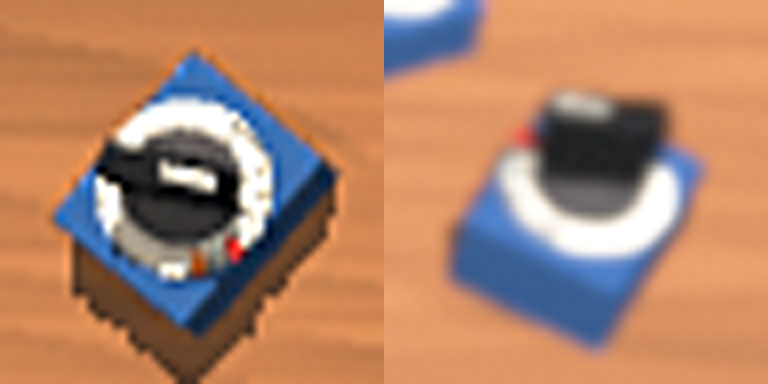

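The case is now at (0.5739, 0.2668), yaw −37.9°. I'll re-grip, lift, carry it with a turn of +18.6°, and lower it in small force-watched steps.

```bash
python3 - <<'E'
from h import *
p=np.array([.5732,.267]);Y=79.5
r.movep([*p,.13],R(Y));r.move_straight([*p,.068],.12)
r.gripper_to(0,60);a=st("grip");z0=a["eef_pos"][2]
r.move_straight([*p,.19],.1);st("lift")
Y2=Y+18.6;d=np.array([.5915,-.1885])
r.move_straight([*d,.19],.16,R(Y2));r.wait(.2);st("over")
r.move_straight([*d,.098],.1);b=st("low")
s=snap("scene");cv2.imwrite("pics/c4.png",crop(s,225,210,45,8))
for z in np.arange(.092,.0735,-.002):
    r.move_straight([*d,z],.03);a=st(f"z{z:.4f}")
    f=np.array(a["force"])-b["force"]
    if f[2]>8 or np.linalg.norm(f[:2])>8: print("contact");break
print("z0",z0)
E
```

```text
grip t 8.24 p [0.5734 0.2671 0.0688] F [-1.    0.6   6.16] T [0.029 0.325 0.099] op 0.0122 j6 24.8
lift t 9.61 p [0.573  0.267  0.1893] F [-0.73 -0.94 -2.89] T [-0.033 -0.022  0.024] op 0.0122 j6 24.8
over t 12.81 p [ 0.5915 -0.1883  0.19  ] F [ 0.09  0.56 -4.81] T [-0.026  0.012 -0.008] op 0.012 j6 -36.7
low t 13.88 p [ 0.5918 -0.1887  0.0987] F [-0.53 -0.47 -3.37] T [-0.004  0.007  0.041] op 0.0115 j6 -36.7
z0.0920 t 14.28 p [ 0.5914 -0.1885  0.0918] F [-0.46 -0.32 -3.18] T [-0.001 -0.039  0.058] op 0.0118 j6 -36.7
z0.0900 t 14.53 p [ 0.5915 -0.1885  0.0899] F [-0.01 -0.03 -3.96] T [ 0.029 -0.035 -0.001] op 0.012 j6 -36.7
z0.0880 t 14.78 p [ 0.5916 -0.1886  0.0886] F [-1.61  0.72  1.73] T [ 0.105  0.258 -0.004] op 0.0116 j6 -36.7
z0.0860 t 15.03 p [ 0.5914 -0.1885  0.0878] F [-6.93  2.86 12.89] T [0.356 1.023 0.045] op 0.0119 j6 -36.7
contact
z0 0.06880707831096085
```

View pics/c4.png

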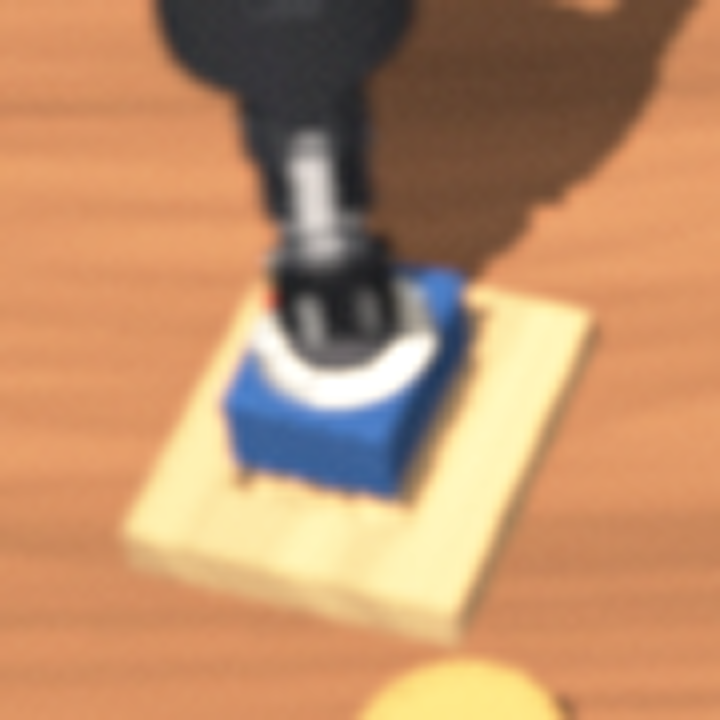

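It touched the chamfer at the pocket's +x end: the reaction points along −dock x (−6.9, +2.9) with Fz about 13 N. I'll raise a little, shift 2 mm along −dock x, and add a simple lateral-force correction while lowering.

```bash
python3 - <<'E'
from h import *
d=np.array([.5915,-.1885]);ux=np.array([.945,-.326])
r.move_straight([*d,.0895],.03)
d=d-.002*ux;r.move_straight([*d,.0895],.03);b=st("shift")
z=.0895
for i in range(28):
    z-=.0015;r.move_straight([*d,z],.02);a=st(f"z{z:.4f} d{d.round(4)}")
    f=np.array(a["force"])-[0,0,-3.7]
    if z<.077 and f[2]>6: print("bottom?");break
    if np.linalg.norm(f[:2])>2.5 or f[2]>8:
        if f[2]>4: z+=.0015
        d=d+np.clip(f[:2]*.0002,-.0008,.0008);r.move_straight([*d,z],.02)
    if f[2]>18: print("stop");break
    if z<.0738: break
st("end")
E
```

```text
shift t 15.54 p [ 0.5894 -0.1877  0.0891] F [ 0.56  0.09 -3.62] T [-0.014  0.01  -0.024] op 0.0121 j6 -36.7
z0.0880 d[ 0.5896 -0.1878] t 15.79 p [ 0.5896 -0.1878  0.0877] F [-0.08  0.45 -4.08] T [ 0.046 -0.051 -0.031] op 0.0119 j6 -36.7
z0.0865 d[ 0.5896 -0.1878] t 16.04 p [ 0.5896 -0.1878  0.0863] F [-0.05 -0.57 -3.34] T [ 0.087 -0.025 -0.02 ] op 0.0118 j6 -36.7
z0.0850 d[ 0.5896 -0.1878] t 16.29 p [ 0.5896 -0.1878  0.0849] F [-0.35  0.36 -2.83] T [0.074 0.004 0.076] op 0.012 j6 -36.7
z0.0835 d[ 0.5896 -0.1878] t 16.54 p [ 0.5896 -0.1878  0.0834] F [ 0.57  0.23 -4.16] T [ 0.124 -0.003  0.002] op 0.0121 j6 -36.7
z0.0820 d[ 0.5896 -0.1878] t 16.79 p [ 0.5896 -0.1878  0.0819] F [ 0.44  0.59 -3.41] T [ 0.115 -0.043  0.012] op 0.012 j6 -36.7
z0.0805 d[ 0.5896 -0.1878] t 17.04 p [ 0.5896 -0.1879  0.0804] F [ 1.59  0.04 -3.75] T [ 0.091 -0.059  0.057] op 0.0118 j6 -36.7
z0.0790 d[ 0.5896 -0.1878] t 17.29 p [ 0.5896 -0.1878  0.0789] F [ 0.36 -0.54 -4.54] T [ 0.123 -0.021  0.058] op 0.0119 j6 -36.7
z0.0775 d[ 0.5896 -0.1878] t 17.54 p [ 0.5896 -0.1878  0.0774] F [ 1.02 -0.1  -3.92] T [ 0.104 -0.103  0.012] op 0.0118 j6 -36.7
z0.0760 d[ 0.5896 -0.1878] t 17.79 p [ 0.5896 -0.1879  0.0759] F [-0.13  0.73 -3.27] T [ 0.096 -0.082  0.041] op 0.012 j6 -36.7
z0.0745 d[ 0.5896 -0.1878] t 18.04 p [ 0.5898 -0.1879  0.0749] F [ 0.48  0.45 -0.26] T [0.276 0.01  0.025] op 0.0123 j6 -36.7
z0.0730 d[ 0.5896 -0.1878] t 18.29 p [ 0.5898 -0.1879  0.0747] F [-4.01  2.66 11.91] T [ 0.451  0.67  -0.025] op 0.0122 j6 -36.7
bottom?
end t 18.29 p [ 0.5898 -0.1879  0.0747] F [-4.01  2.66 11.91] T [ 0.451  0.67  -0.025] op 0.0122 j6 -36.7
```

The timer is seated: TCP z rose 5.9 mm from the bench grasp, against 6 expected. Next I'll wind with joint 6 and watch the torque.

```bash
cat >> h.py <<'E'
def yaw(a): q=np.array(a["ee_rot"]);return np.degrees(np.arctan2(q[1,0],q[0,0]))-180
def turn(j,j6,n=4):
    j=list(j);j[5]=j6;r.set_joints(j)
    T=[];F=[]
    for _ in range(n): r.wait(.04);a=r.read_state();T.append(a["wrist_torque"][2]);F.append(a["force"])
    k=-19.02-yaw(a)
    print(f"t{a['time_s']:.1f} j6 {j6:.1f} knob~{np.radians(k):.3f} Tz {np.mean(T):.3f} F",np.mean(F,0).round(1));return np.mean(T),np.radians(k)
E
python3 - <<'E'
from h import *
a=r.read_state();p=a["eef_pos"]
r.move_straight([.5898,-.1879,.0745],.02);st("unload")
j=r.read_state()["joint_pos"]
for x in(-36.7,-20,0,15,22,25,27,29,31): 
    T,k=turn(j,x)
    if abs(T)>.27: print("stop");break
E
```

```text
unload t 18.54 p [ 0.5899 -0.1879  0.0748] F [0.18 1.38 3.47] T [0.251 0.167 0.041] op 0.0119 j6 -36.7
t19.0 j6 -36.7 knob~1.098 Tz 0.059 F [-0.8  1.8  2.7]
t19.5 j6 -20.0 knob~1.387 Tz 0.009 F [0.8 1.1 2.1]
t20.1 j6 0.0 knob~1.736 Tz 0.033 F [2.5 0.5 0.8]
t20.6 j6 15.0 knob~1.997 Tz 0.007 F [3.3 0.9 0.5]
t21.0 j6 22.0 knob~2.119 Tz 0.026 F [ 3.3 -0.1  0.2]
t21.5 j6 25.0 knob~2.173 Tz -0.025 F [ 3.3 -1.   0.2]
t21.9 j6 27.0 knob~2.209 Tz -0.040 F [ 4.  -1.3  0.6]
t22.3 j6 29.0 knob~2.244 Tz -0.055 F [ 3.7 -2.5  0.6]
t22.7 j6 31.0 knob~2.278 Tz 0.149 F [ 4.3 -2.7  0.3]
```

```bash
python3 - <<'E'
from h import *
j=r.read_state()["joint_pos"]
for x in(32.5,34,35.5,37,38.5): 
    T,k=turn(j,x,6)
    if T>.30 or k>2.45: print("stop");break
s=snap("top");c=snap("scene")
cv2.imwrite("pics/c5.png",np.hstack([crop(s,337,208,28,7),crop(c,225,210,28,7)]))
E
```

```text
t23.2 j6 32.5 knob~2.305 Tz 0.170 F [ 3.8 -2.9  0.2]
t23.7 j6 34.0 knob~2.331 Tz 0.229 F [ 3.8 -3.1  0.7]
t24.2 j6 35.5 knob~2.358 Tz 0.239 F [ 3.8 -3.2  0.3]
t24.7 j6 37.0 knob~2.384 Tz 0.251 F [ 3.7 -3.1  0.4]
t25.2 j6 38.5 knob~2.410 Tz 0.286 F [ 4.  -3.7  0.1]
```

View pics/c5.png

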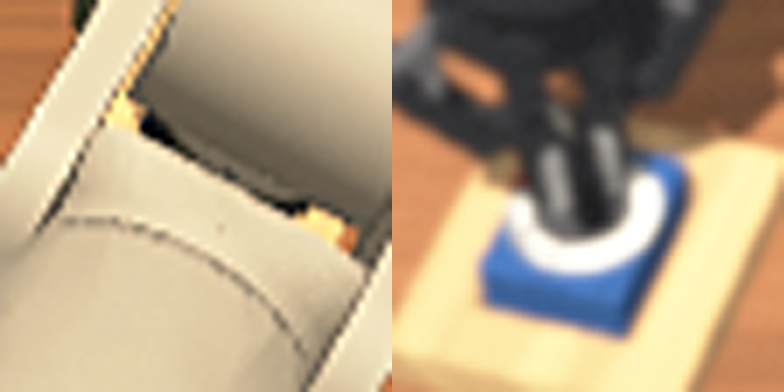

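The slope is 1.0 N m/rad, with T = 0.286 at 0.16 past top by geometry, so torque and angle agree. Before turning back I'll refine the tab angle from the stored pictures, where the tab was unobstructed.

```bash
python3 - <<'E'
from h import *
j=r.read_state()["joint_pos"]
turn(j,39.8,6)
s=snap("top")
def cen(im,ct,kind):
    f=im.astype(float);B,G,Rr=f[...,0],f[...,1],f[...,2]
    hsv=cv2.cvtColor(im,40)
    w=np.zeros(B.shape);sl=np.s_[ct[1]-24:ct[1]+24,ct[0]-24:ct[0]+24]
    w[sl]=np.clip(Rr-np.maximum(G,B)*1.0-60,0,None)[sl] if kind=="red" else 0
    if kind=="red": w[(G>1.35*B+15)]=0
    v,u=np.mgrid[:w.shape[0],:w.shape[1]];return (w*u).sum()/w.sum(),(w*v).sum()/w.sum(),(w>0).sum()
for f,t in(("top0",(.5732,.267,-36.47)),("top2",(.5739,.2668,-37.85))):
    im=cv2.imread(f"pics/{f}.png");u,v,n=cen(im,(165,208),"red")
    for z in(.037,.0385):
        q=P(s,u,v,z)-t[:2];k=t[2]-np.degrees(np.arctan2(q[1],q[0]));print(f,u,v,n,"z",z,"rad mm",np.hypot(*q)*1e3,"tab deg",k,np.radians(k))
    # orange
    hsv=cv2.cvtColor(im,40);m=np.zeros(im.shape[:2],bool)
    m[210:226,158:178]=cv2.inRange(hsv,(5,170,90),(20,255,255))[210:226,158:178]>0
    vv,uu=np.nonzero(m);print(list(zip(uu,vv)))
# dial white-ring ellipse centre + disc
E
```

```text
t25.8 j6 39.8 knob~2.432 Tz 0.307 F [ 3.9 -3.   0.3]
top0 169.48373101952276 214.3362255965293 10 z 0.037 rad mm 25.31823801588662 tab deg 101.47379278068894 1.7710517885094743
top0 169.48373101952276 214.3362255965293 10 z 0.0385 rad mm 25.672898033922273 tab deg 101.23605541964358 1.7669024888042302
[(np.int64(165), np.int64(216)), (np.int64(165), np.int64(217)), (np.int64(166), np.int64(217)), (np.int64(158), np.int64(222)), (np.int64(160), np.int64(223)), (np.int64(161), np.int64(224)), (np.int64(162), np.int64(225))]
top2 168.94635193133047 213.91630901287553 13 z 0.037 rad mm 23.95218949701458 tab deg 102.46189636482745 1.788297449403448
top2 168.94635193133047 213.91630901287553 13 z 0.0385 rad mm 24.30420078385526 tab deg 102.17528017619358 1.78329505322227
[(np.int64(165), np.int64(216)), (np.int64(165), np.int64(217)), (np.int64(166), np.int64(217)), (np.int64(158), np.int64(222)), (np.int64(160), np.int64(223)), (np.int64(161), np.int64(224)), (np.int64(162), np.int64(225))]
```

```bash
cat >> h.py <<'E'
def look(name):
    s=snap("top");c=snap("scene");cv2.imwrite(f"pics/{name}_t.png",s["image"]);cv2.imwrite(f"pics/{name}_s.png",c["image"])
    hsv=cv2.cvtColor(s["image"],40);ct=(337,208)
    mb=hull_of(sub(cv2.inRange(hsv,(100,100,30),(124,255,255)),ct,24))
    t,e=fit(s,mb,(309,180),56,(.072,.058,.020,.040),(.5896,-.1878,-.33));print("case",t.round(4),np.degrees(t[2]).round(2),e)
    cv2.imwrite(f"pics/{name}.png",np.hstack([crop(s,337,208,20,10),crop(c,225,207,20,10)]))
E
python3 - <<'E'
from h import *
j=list(r.read_state()["joint_pos"])
turn(j,20);turn(j,5.9)
r.gripper_to(.05);a=st("open");p=a["eef_pos"]
r.move_straight([p[0],p[1],.16],.15)
q=list(r.read_state()["joint_pos"]);q[0]+=35;r.set_joints(q)
look("l1")
E
```

```text
t26.4 j6 20.0 knob~2.089 Tz 0.065 F [ 3.8 -1.   1.3]
t27.0 j6 5.9 knob~1.844 Tz 0.041 F [2.7 0.2 1.7]
open t 27.41 p [ 0.5899 -0.1881  0.0748] F [-0.69 -0.08  0.13] T [-0.023  0.004  0.029] op 0.0496 j6 5.9
case [ 0.5869 -0.1848 -0.2399] -13.75 0.5832448728291793
```

View pics/l1.png

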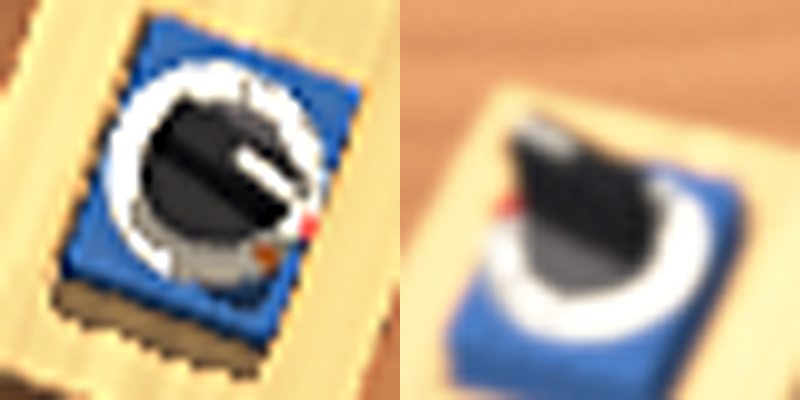

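Zoom shows the pointer tip just next to the red tab (crop 310,226), with orange at (267,257). I'll measure the tab direction against the known bar yaw.

```bash
python3 - <<'E'
from h import *
s=snap("top");im=cv2.imread("pics/l1_t.png");ct=(337,208)
m=sub(cv2.inRange(cv2.cvtColor(im,40),(100,90,30),(126,255,255)),ct,22)
m[:186]=0
n,lab,stt,_=cv2.connectedComponentsWithStats(m)
for i in range(1,n):
    if stt[i,4]<6: m[lab==i]=0
pts=cv2.findNonZero(m);h=np.zeros_like(m);cv2.fillPoly(h,[cv2.convexHull(pts)],255);print(cv2.minAreaRect(pts))
t,e=fit(s,h,(309,180),56,(.072,.058,.020,.040),(.5896,-.1878,-.33));print("case",t.round(4),np.degrees(t[2]),e)
f=im.astype(float);B,G,Rr=[f[...,i] for i in range(3)]
w=np.zeros(B.shape);w[205:222,337:356]=np.clip(Rr-np.maximum(G,B)-60,0,None)[205:222,337:356];w[G>1.35*B+15]=0
v,u=np.mgrid[:w.shape[0],:w.shape[1]];u=(w*u).sum()/w.sum();v=(w*v).sum()/w.sum();print("red",u,v,(w>0).sum())
for nm,c in(("fit",t[:2]),("tcp",np.array([.5898,-.188]))):
    q=P(s,u,v,.0435)-c;y=np.degrees(np.arctan2(q[1],q[0]));print(nm,"tab yaw",y,"r",np.hypot(*q)*1e3,"tab rel",t[2]*180/np.pi-y)
by=-19.02-np.degrees(1.844);print("bar yaw",by,"rel",np.degrees(t[2])-by)
# white line on bar top: principal axis
hsv=cv2.cvtColor(im,40);wl=np.zeros_like(m);wl[201:209,339:350]=cv2.inRange(im,(120,120,120),(255,255,255))[201:209,339:350]
yy,xx=np.nonzero(wl);Q=np.array([P(s,a,b,.0805) for a,b in zip(xx,yy)]);k=Q-Q.mean(0);d=np.linalg.svd(k)[2][0];print(len(Q),Q.mean(0),"line yaw",np.degrees(np.arctan2(d[1],d[0])))
cv2.imwrite("pics/l1b.png",cv2.resize(im[186:230,315:359],None,fx=13,fy=13,interpolation=cv2.INTER_NEAREST))
E
```

```text
((337.5048522949219, 205.84390258789062), (22.27330207824707, 27.409494400024414), 20.2248592376709)
case [ 0.5895 -0.1879 -0.3425] -19.623197339800083 0.03564082112421818
red 347.3371212121212 210.2159090909091 4
fit tab yaw -117.76108059918174 r 27.60688550838272 tab rel 98.13788325938165
tcp tab yaw -118.46478397168023 r 27.646852315927205 tab rel 98.84158663188015
bar yaw -124.6734174221238 rel 105.05022008232372
38 [ 0.58585915 -0.20325836] line yaw 69.42419546414654
```

View pics/l1b.png

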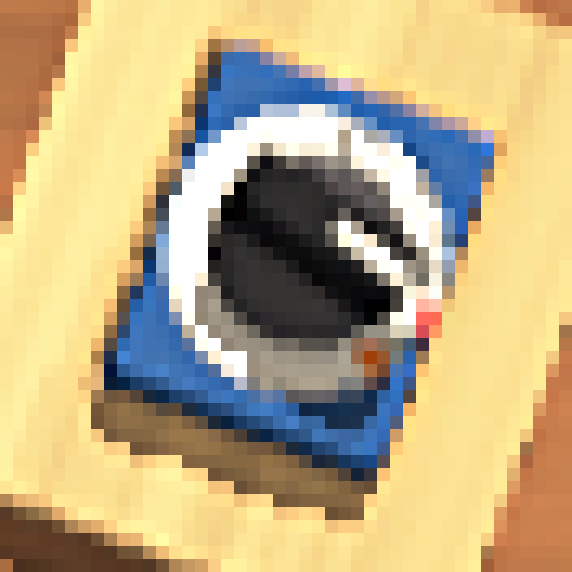

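The pointer tip stands just clockwise of the tab and partly covers it. The unobstructed estimate is tab ≈ 1.775 with the pointer at about 1.84, so I'll turn down about 0.065 rad more.

```bash
python3 - <<'E'
from h import *
q=list(r.read_state()["joint_pos"]);q[0]-=35;r.set_joints(q)
r.move_straight([.5898,-.188,.0748],.12);r.gripper_to(0,60)
j=list(r.read_state()["joint_pos"]);turn(j,5.9);turn(j,2.1)
r.gripper_to(.05);a=st("open");p=a["eef_pos"]
r.move_straight([p[0],p[1],.16],.15)
q=list(r.read_state()["joint_pos"]);q[0]+=35;r.set_joints(q)
s=snap("top");c=snap("scene");cv2.imwrite("pics/l2_t.png",s["image"]);cv2.imwrite("pics/l2_s.png",c["image"])
f=lambda im:cv2.resize(im,None,fx=9,fy=9,interpolation=cv2.INTER_NEAREST)
cv2.imwrite("pics/l2b.png",np.hstack([f(s["image"][186:230,315:359]),f(c["image"][186:230,205:249])]))
st()
E
```

```text
t32.8 j6 5.9 knob~1.841 Tz -0.008 F [-0.7  0.4  2.4]
t33.2 j6 2.1 knob~1.776 Tz 0.046 F [-1.2  0.5  3. ]
open t 33.62 p [ 0.5899 -0.1881  0.0754] F [ 0.77 -0.01 -0.29] T [-0.014 -0.045 -0.02 ] op 0.0501 j6 2.1
 t 35.83 p [0.5911 0.1829 0.159 ] F [-0.23 -0.56 -0.44] T [-0.03  -0.042  0.008] op 0.0498 j6 2.1
```

View pics/l2b.png

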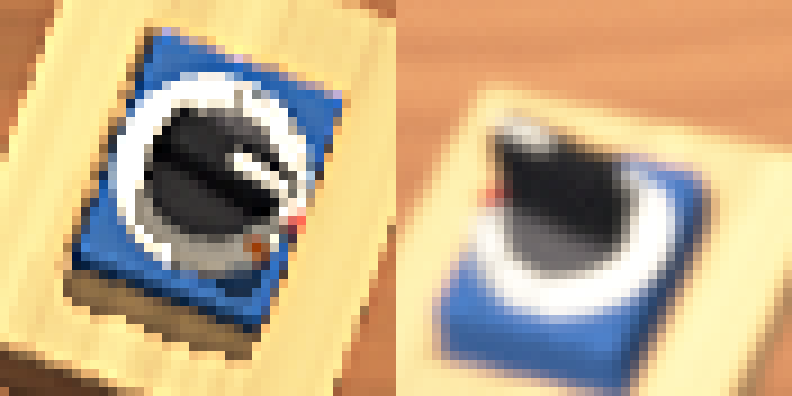

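```bash
python3 - <<'E'
from h import *
s=snap("top")
def casefit(f,z0,ct,g):
    im=cv2.imread(f);m=sub(cv2.inRange(cv2.cvtColor(im,40),(100,90,30),(126,255,255)),ct,22)
    n,lab,q,_=cv2.connectedComponentsWithStats(m)
    for i in range(1,n):
        if q[i,4]<6: m[lab==i]=0
    h=np.zeros_like(m);cv2.fillPoly(h,[cv2.convexHull(cv2.findNonZero(m))],255)
    return im,fit(s,h,(ct[0]-28,ct[1]-28),56,(.072,.058,*z0),g)[0]
for f,z0,ct,g,bar,dz in(("top0",(0,.034),(165,208),(.573,.267,-.65),None,0),("top2",(0,.034),(165,208),(.573,.267,-.65),-100.5,0),("l1_t",(.02,.04),(337,208),(.5896,-.1878,-.33),-124.67,.006),("l2_t",(.02,.04),(337,208),(.5896,-.1878,-.33),-120.78,.006)):
    im,t=casefit(f"pics/{f}.png",z0,ct,g);y0=np.degrees(t[2])
    # unwrap the dial rim: sample redness and orange vs angle at r=23..28
    big=im.astype(np.float32);A=np.arange(80,145,1.);red=[];tip=[]
    for k in A:
        a=np.radians(y0-k);o=[];w=[]
        for rr in(.0225,.024,.0255,.027):
            q=px(s,np.array([t[0]+rr*np.cos(a),t[1]+rr*np.sin(a),.0375+dz])).astype(np.float32)
            c=cv2.getRectSubPix(big,(1,1),(float(q[0]),float(q[1])))[0,0];o.append(max(0,min(c[2]-c[1]-25,c[2]-c[0]-25)));w.append(c[2]-c[0]>80 and c[1]-c[0]>15)
        red.append(np.mean(o))
    red=np.array(red);i=red[:38].argmax();sel=(abs(A-A[i])<13)&(A<118);sel2=A>117
    print(f,t.round(4),y0.round(2),"tab",(A[sel]*red[sel]).sum()/red[sel].sum(),"peak",A[i],"orange(129)",(A[sel2]*red[sel2]).sum()/red[sel2].sum(),"bar rel",None if bar is None else y0-bar)
    print(red[::3].round(0).astype(int).tolist())
E
```

```text
top0 [ 0.5731  0.2669 -0.6407] -36.71 tab 100.5250050026782 peak 100.0 orange(129) 127.95657490458379 bar rel None
[0, 0, 0, 0, 0, 31, 77, 81, 54, 21, 0, 0, 0, 0, 12, 39, 47, 42, 11, 0, 0, 0]
top2 [ 0.574   0.2668 -0.6699] -38.38 tab 100.00521398454197 peak 99.0 orange(129) 127.69702746434278 bar rel 62.11872957342428
[0, 0, 0, 0, 0, 42, 93, 90, 54, 14, 0, 0, 0, 0, 13, 33, 49, 36, 1, 0, 0, 0]
l1_t [ 0.5895 -0.1879 -0.3425] -19.62 tab 97.25072805574901 peak 98.0 orange(129) 127.05609397924475 bar rel 105.04680266019992
[0, 0, 0, 6, 24, 39, 46, 33, 14, 0, 0, 0, 0, 1, 22, 41, 44, 31, 7, 0, 0, 0]
l2_t [ 0.5896 -0.188  -0.346 ] -19.82 tab 97.96836099022421 peak 98.0 orange(129) 127.7292391983482 bar rel 100.95683548149799
[0, 0, 0, 2, 8, 24, 38, 26, 9, 0, 0, 0, 0, 0, 14, 38, 45, 33, 10, 0, 0, 0]
```

Relative to the orange mark, the unobstructed tab reads about 101.4° and the bar 101–102°, so the difference is about 1° and within the noise. Last, I'll check that the bystanders haven't moved, then hand in.

```bash
python3 - <<'E'
from h import *
a=cv2.imread("pics/top0.png");b=snap("top")["image"]
d=(cv2.absdiff(a,b).max(2)>50).astype(np.uint8)
n,l,q,c=cv2.connectedComponentsWithStats(d)
print([(c[i].round().tolist(),int(q[i,4])) for i in range(1,n) if q[i,4]>4])
st();r.close_job()
E
```

```text
[([137.0, 310.0], 27697), ([337.0, 207.0], 726), ([270.0, 411.0], 274), ([27.0, 414.0], 79), ([257.0, 415.0], 25)]
 t 35.92 p [0.591  0.1832 0.1591] F [-0.52  0.25 -0.47] T [ 0.016  0.003 -0.015] op 0.0499 j6 2.1
the job is handed in; nothing more can be done
```

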